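# Gauge a spare bench slat with the ratchet thimble

## Task

Lay the long cedar slat level in the thickness gauge, one end centred on the round anvil under the spindle and the rest of it over the tail rest, and let go of it. Then turn the ratchet thimble on top clockwise until the spindle has closed on the slat and the ratchet plainly slips, and leave the slat clamped there. Leave the other things on the bench where they are.

Things in the scene. Friction and masses are not known exactly. Their poses are not given: they have to be found in the camera images.
- gauge: Grey thickness gauge fixed to the bench. Origin: on the bench (z 0) under the spindle axis; z up. Base plate 18 mm high, x -85 to 35 mm, y -205 to 40 mm. On it stand the round anvil (at the origin) and the tail rest (at y -175 mm); between them nothing rises above the base plate. The slat belongs along the gauge's y axis, centred on x 0
- anvil_top (a point): centre of the flat top of the round steel anvil, on the spindle axis, 60 mm above the bench; anvil 24 mm across; axes as the gauge. The spindle hangs above it, so the slat must be slid in level just above the anvil (for example towards the gauge's +y), then set down
- rest_top (a point): centre of the tail rest's flat top, 50 mm in gauge x, 12 mm in y, as high as the anvil (60 mm)
- frame_arm (a point): middle of the C-frame's arm on the spindle axis, 111 mm above the bench. In gauge axes the arm spans x -83 to 23 mm, y -19 to 19 mm, z 100 to 122 mm; its column x -83 to -53 mm, y -20 to 20 mm. The throat below the arm is open towards +x, -y and +y
- thimble_mid (a point): on the vertical spindle axis, 156 mm above the bench, in the ratchet thimble: a ribbed dark steel drum 28 mm across, 136 to 172 mm high, which keeps its height. Clockwise from above it turns the disc below and lowers the spindle, against 0.06 N m; at 0.10 N m it slips. Anticlockwise raises the spindle and loosens the clamp. Regrasp after each part turn
- sleeve: flat aluminium disc just under the thimble, 40 mm across, 124 to 133 mm above the bench; origin at the gauge's origin. It turns with the thimble and drives the spindle 3.5 mm per rad; when the ratchet slips the drum goes on turning while the disc stands still (about 11 N on the slat; turning on does no harm). Turn the drum, not the disc
- spindle: steel spindle rod, 12 mm across, flat lower face; it slides and does not turn. Origin: at the gauge's origin when fully raised, sinking with it; its lower face is 85 mm above its origin, so 25 mm above the anvil when fully raised. Starts 0 to 5 mm lowered; travel 22 mm
- ratchet (a joint): how far the ratchet has slipped, rad: 0 at the start, grows only while the thimble turns clockwise with the spindle closed on something (or at the end of its 22 mm travel)
- slat: the long cedar slat, plain wood, 220 x 24 x 14 mm (x along its length, z up), 25 to 50 g; both ends alike. Origin: centre of its underside
- offcut: bystander: short cedar offcut, 80 x 24 x 14 mm; origin at the centre of its underside
- widger: bystander: stainless steel widger, about 170 mm long, 24 mm wide, lying flat; origin about its middle
- punnet: bystander: black plastic seedling punnet with cells, 100 x 150 x 55 mm; origin at the centre of its underside
- pot: bystander: green glazed pot, 120 mm across, 110 mm high; origin at the centre of its underside
- mallet: bystander: wooden mallet lying down, about 260 mm long, head 56 mm thick; origin on the bench under the middle of the handle
Things that resemble listed ones, but are neither listed nor needed, are in the scene too. Of the things that look like the slat, take the one that is nearest to the robot's base at the start.

How it is judged:
On the way, in this order (a step that is already met when the one before it is completed fails the run):
1. the slat lies level on the anvil and the tail rest, under the spindle, let go (z of slat in the frame of gauge between 0.0575 and 0.0625 m and angle between slat's own z axis and vertical below 0.035 rad and x of anvil_top in the frame of slat between -0.107 and 0.107 m and y of anvil_top in the frame of slat between -0.01 and 0.01 m and contact force between the fingers and slat below 0.2 N and linear speed of slat below 0.02 m/s), for 0.2 s.
2. the thimble has been turned until the spindle clamps the slat and the ratchet has slipped (z of slat in the frame of gauge between 0.0575 and 0.0625 m and angle between slat's own z axis and vertical below 0.035 rad and x of anvil_top in the frame of slat between -0.107 and 0.107 m and y of anvil_top in the frame of slat between -0.01 and 0.01 m and contact force between spindle and slat above 3 N and value of joint ratchet above 0.3 rad), for 0.2 s.
At the end, for the whole second after the job is handed in: The slat is at rest, level within 2 degrees, its underside within 2.5 mm of the anvil's height, the spindle axis within 10 mm of its centre line and at least 3 mm inside its end; the spindle presses on it with over 3 N and the ratchet has slipped by over 0.3 rad in all (all of step 2 and linear speed of slat below 0.02 m/s); the robot touches nothing.
It fails at once if a bystander (offcut, widger, punnet, pot or mallet) is shifted by more than 20 mm (distance of any of offcut, widger, punnet, pot, mallet from where it was at the start of the episode above 0.02 m).
It also fails if it takes over 64 s, if anything falls off the work surface, if the arm or the gripper's body presses on something with over 40 N, if the wrist force passes 120 N, or if a joint passes its speed limit or range.

## Robot

A 6-joint arm with a two-finger parallel gripper is mounted at the origin on the work surface. World frame = base frame: x ahead of the robot, y to its left, z up, the work surface at z = 0. Lengths are in m, angles in rad, forces in N, time in s.
With the tool pointing down it reaches from about 0.325 to 0.875 m from the base axis. Payload 4.4 kg.
Tool frame: the origin (TCP) lies on the centre line of the jaws, within the pads' length; the fingertips stand 11 mm ahead of it and the grasp point (between the pads) lies 8 mm behind it; z points along the fingers, x is the direction in which the jaws open and shut, and the axes are right-handed (so a half turn about z gives the same grasp; the last joint's range is limited). The gripper opens to 85 mm and grips with 20 to 120 N. Pads are 22 mm wide; open, the fingers measure 114 mm over their backs; the gripper's body (76 mm by 85 mm) begins 54 mm behind the grasp point. The pads swing forward as they close: fully open they stand 13 mm farther back than shut.
Start: joints at [-0.15, 0.207, 1.542, -0, 1.393, -0.15], TCP at [0.575, -0, 0.242] pointing down, gripper open.
Joint ranges: [-2.73, 2.73], [-0.86, 2.22], [0.23, 2.46], [-1.11, 4.25], [0.08, 2.63], [-2.82, 2.82]. Speed limits (rad/s): [2.79, 2.79, 3.14, 3.14, 3.14, 3.14].

## Interface

Orientations are given as a rotation vector (axis times angle).
In Python, from bench import telemetry, camera, camera_model, order gives the robot as it stands. The module is installed in compiled form; this text tells all that it offers.
- The arm moves only by the shell command python3 -m handwheel 'ROWS' [FORCE]. ROWS is JSON, a list that holds one entry, the list of rows, each a list of 5 numbers: the opening, from 0 (shut) to 1 (fully open), then the shift along the world's x, y, z in m, then the turn about the world's z in rad. In form: [[[fingers, tx, ty, tz, turn], ...]]. A call has 1 to 20 rows; each row is the pose to reach, as a shift and turn from the pose measured when the call began; what a row does not reach only later rows make up. A row lasts 1/12 s, in which the tool goes at most 41.7 mm and 7.16 degrees, less where a joint would pass 70% of its speed; a pose out of reach is approached as far as the arm can. A call with a gripper value outside its range is refused whole. The fingers move at their own pace and stop on an object; FORCE is the grip in N (left out, the last holds). Time passes only in rows, so rows that repeat a pose let the fingers close. It gives the time, the measured TCP pose, the force and the opening at its end, in the units of the state.
- telemetry.observe(): the state, without advancing time (a new reading comes with each control period).
- camera(name): name is "scene" or "side" or "wrist"; returns (picture, depth): 400x640x3 uint8, red, green, blue; 400x640 float32, m along the optical axis (not along the pixel's ray), 0 where there is no reading.
- camera_model(name): a dict with "fx", "fy", "cx", "cy" (pixels), "k1" (the pictures are not rectified: a ray, as slopes to the right and down, at radius r is drawn at 1 + k1 r^2 times it, then the intrinsics apply), "view" (4x4, takes a point from world to camera coordinates); the wrist camera has in their place "hand_eye" (4x4, takes a point from camera to tool coordinates, whose origin is the TCP and whose axes are the tool frame's). Camera axes: x right, y up, looking along -z (the intrinsics and any distortion apply to the point x, -y, -z); pixel columns grow to the right and rows downward; lengths in m; the calibration is good to about 2 mm. A picture is of the moment at which its call begins: read the wrist's pose just before it. camera_model takes no time and is no camera call.
- order.sign_off(): hands the job in, once; it reports no verdict.
The state is a dict: "time_s": time; "q": joint angles; "qd": joint speeds; "effort": joint torques, N m; "tcp_pos": TCP position; "orientation": TCP orientation; "contact_force": force on the tool from outside, world axes, zero at the start; "ft_torque": the same for the moment, N m; "width": finger opening in m.
Only numpy, scipy, OpenCV 4.12 (cv2) and the standard library are available. Lean on these libraries where they do the work, as an engineer would, in place of code of your own. Each camera call takes 0.05 s, during which the arm holds its last target. There are 200 camera calls.

## Working session

There is one attempt and no reset: what is moved stays moved. The work goes in short steps, Python scripts to look and compute and a shell command to move; the robot and the scene stay as the last step left them, time stands still between calls to the robot, and variables do not carry over. Pictures are saved under pics/ and viewed, on a budget of 10 in all, crops included, one or two more only if the job needs it, and the job is handed in when it is done.

```bash
mkdir -p pics; cat > h.py <<'E'
import numpy as np, cv2
from bench import telemetry, camera, camera_model, order
from scipy.spatial.transform import Rotation as R
def grab(n):
    s=telemetry.observe(); p,d=camera(n); m=camera_model(n)
    if 'view' in m: T=np.linalg.inv(np.array(m['view']))
    else:
        W=np.eye(4); W[:3,:3]=R.from_rotvec(s['orientation']).as_matrix(); W[:3,3]=s['tcp_pos']; T=W@np.array(m['hand_eye'])
    return p,d,m,T
def slopes(m,uv):
    uv=np.asarray(uv,float).reshape(-1,2)
    K=np.array([[m['fx'],0,m['cx']],[0,m['fy'],m['cy']],[0,0,1.]])
    return cv2.undistortPoints(uv[:,None],K,np.array([m['k1'],0,0,0.]))[:,0]
def rays(m,T,uv):
    s=slopes(m,uv); d=np.c_[s[:,0],-s[:,1],-np.ones(len(s))]@T[:3,:3].T
    return T[:3,3],d
def onplane(m,T,uv,z):
    o,d=rays(m,T,uv); return o+d*((z-o[2])/d[:,2])[:,None]
def cloud(d,m,T):
    h,w=d.shape; u,v=np.meshgrid(np.arange(w),np.arange(h))
    o,r=rays(m,T,np.c_[u.ravel(),v.ravel()]); return (o+r*d.reshape(-1,1)).reshape(h,w,3)
E
cat > a.py <<'E'
from h import *
for n in ('scene','side','wrist'):
    p,d,m,T=grab(n); np.savez(n+'0.npz',p=p,d=d,T=T); cv2.imwrite(f'pics/{n}0.png',p[:,:,::-1]); print(n,m,T[:3,3].round(3))
print(telemetry.observe())
E
python3 a.py
```

```text
scene {'fx': 379.2701370235791, 'fy': 379.2701370235791, 'cx': 319.8111199322525, 'cy': 199.13162715160811, 'k1': -0.039214561030841845, 'view': array([[ 0.86281461,  0.50549402,  0.00517036, -0.53600945],
       [-0.43849846,  0.74329422,  0.5052057 ,  0.23231791],
       [ 0.25153537, -0.43816606,  0.86298347, -1.3297926 ],
       [ 0.        ,  0.        ,  0.        ,  1.        ]])} [ 0.899 -0.484  1.033]
side {'fx': 391.7925246299812, 'fy': 391.7925246299812, 'cx': 324.1447084550802, 'cy': 201.23038247852702, 'k1': -0.09814380488914924, 'view': array([[ 0.99729463, -0.07253845, -0.01189962, -0.62438188],
       [ 0.05288809,  0.59564868,  0.80150203, -0.10920913],
       [-0.05105172, -0.79996302,  0.59787364, -1.04551613],
       [ 0.        ,  0.        ,  0.        ,  1.        ]])} [ 0.575 -0.817  0.705]
wrist {'fx': 338.1932561378308, 'fy': 338.1932561378308, 'cx': 329.9626251698779, 'cy': 200.41756029288098, 'k1': -0.04338970978187037, 'hand_eye': array([[ 9.99999574e-01, -7.68697917e-04, -5.10194495e-04,
        -1.75420010e-03],
       [-8.76446093e-04, -9.64221584e-01,
[... 211 characters left out ...]
]])} [0.573 0.068 0.373]
{'time_s': 0.15, 'q': array([-1.50530771e-01,  2.07284931e-01,  1.54263328e+00,  1.39895583e-05,
        1.39352040e+00, -1.50476929e-01]), 'qd': array([ 0.00100423, -0.00198939, -0.003577  , -0.00114104,  0.00039764,
        0.00156884]), 'effort': array([ 5.23460058e-04, -3.83512866e+01, -2.92037880e+01, -1.78299792e-04,
        6.64118095e-03, -5.65601522e-05]), 'tcp_pos': array([5.74424143e-01, 6.25845313e-05, 2.41354497e-01]), 'orientation': array([-3.14130096e+00,  8.84618797e-05,  2.86334268e-03]), 'contact_force': array([ 0.313818  , -0.20090873,  0.48962662]), 'ft_torque': array([9.30217066e-03, 7.17143678e-05, 4.54859771e-02]), 'width': 0.08550789653344122}
```

View pics/scene0.png

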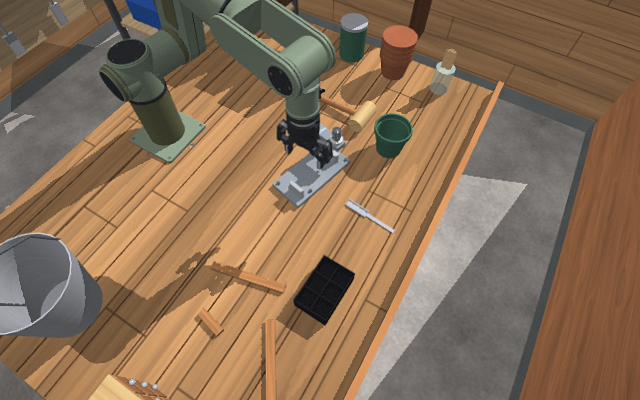

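View pics/side0.png

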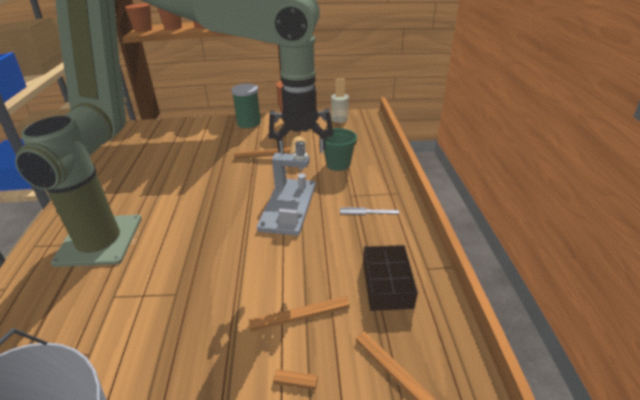

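The scene camera shows the gauge at about (310,180), with its thimble near (337,135). The near slat is at (247,278), the decoy slat at (270,360) and the offcut at (209,320). In the side view the near slat is at (300,313) and the gauge at (290,200). Next I'll measure both from depth.

```bash
cat > b.py <<'E'
from h import *
def rect(P,tag):
    (c,s,a)=cv2.minAreaRect(P[:,:2].astype(np.float32)*1000); print(tag,len(P),np.round(c,1),np.round(s,1),round(a,1),'z',P[:,2].mean().round(4))
for n in ('scene','side'):
    f=np.load(n+'0.npz'); m=camera_model(n); C=cloud(f['d'],m,f['T']); hsv=cv2.cvtColor(f['p'],cv2.COLOR_RGB2HSV)
    x,y,z=C[...,0],C[...,1],C[...,2]
    ben=(abs(z)<.006)&(x>.3)&(x<.8)&(y>-.5)&(y<.3); print(n,'bench z',np.median(z[ben]))
    k=((z>.008)&(z<.024)&(x>.2)&(x<.95)&(y>-.7)&(y<.4)&(f['d']>0)).astype(np.uint8)
    N,L,st,_=cv2.connectedComponentsWithStats(k)
    for i in range(1,N):
        if st[i,4]>60: rect(C[L==i],('low',st[i,:4].tolist(),hsv[L==i].mean(0).round()))
    near=(x>.45)&(x<.75)&(y>-.3)&(y<.3)
    for lo,hi in ((.165,.178),(.095,.127),(.05,.07)):
        k=(near&(z>lo)&(z<hi)&(f['d']>0)).astype(np.uint8); N,L,st,_=cv2.connectedComponentsWithStats(k)
        for i in range(1,N):
            if st[i,4]>15: rect(C[L==i],(lo,hi,st[i,:4].tolist(),hsv[L==i].mean(0).round()))
E
python3 b.py
```

```text
scene bench z -0.000653148158640704
('low', [319, 99, 32, 16], array([ 14., 137., 119.])) 69 [451.7 393. ] [  8.8 135.8] 86.3 z 0.0191
('low', [272, 152, 78, 56], array([104.,  25., 148.])) 1774 [526.6 105.9] [245. 122.] 76.5 z 0.0167
('low', [211, 261, 75, 31], array([ 13., 142., 181.])) 683 [ 552.  -282.8] [218.   25.9] 12.3 z 0.0138
('low', [65, 285, 37, 53], array([107.,  15.,  84.])) 146 [ 247.2 -588.6] [ 45.4 148.5] 9.3 z 0.0163
('low', [197, 308, 26, 29], array([ 13., 142., 195.])) 293 [ 540.7 -436.5] [24.4 81.3] 76.8 z 0.0132
('low', [266, 319, 10, 81], array([ 13., 143., 202.])) 780 [ 728.1 -428.1] [ 23.5 190.7] 34.2 z 0.0133
(0.165, 0.178, [332, 127, 10, 8], array([ 94.,  21., 108.])) 66 [571.3 180.9] [27.2 24.8] 34.5 z 0.1703
(0.095, 0.127, [319, 124, 13, 18], array([105.,  25., 169.])) 156 [523.7 197. ] [37.6 66.4] 28.9 z 0.1197
(0.095, 0.127, [374, 129, 30, 17], array([ 75., 102.,  80.])) 134 [696.5 284.7] [ 29.6 101.4] 89.9 z 0.1046
(0.095, 0.127, [331, 141, 14, 11], array([ 99.,  26., 121.])) 80 [585.5 173.3] [42.2 21.3] 51.3 z 0.1152
(0.05, 0.07, [376, 139, 23, 13], a
[... 1916 characters left out ...]
6, 140, 30, 10], array([67., 70., 81.])) 155 [701.6 283.6] [94.2 29.9] 0.9 z 0.1043
(0.095, 0.127, [272, 153, 38, 15], array([ 93.,  20., 125.])) 407 [542.  186.3] [ 41.3 105.2] 75.7 z 0.1157
(0.05, 0.07, [328, 152, 24, 8], array([65., 59., 72.])) 114 [698.6 287.5] [22.8 75.8] 88.3 z 0.0607
(0.05, 0.07, [274, 171, 13, 10], array([ 85.,  19., 103.])) 69 [512.5 187.4] [45.2 25. ] 35.5 z 0.06
(0.05, 0.07, [298, 174, 8, 7], array([ 84.,  18., 158.])) 48 [571.1 180.1] [27.4 21.5] 87.3 z 0.058
(0.05, 0.07, [279, 209, 19, 8], array([122.,   9., 150.])) 112 [530.9  11.2] [15.7 48.8] 75.6 z 0.0576
(0.05, 0.07, [364, 246, 28, 51], array([11., 70., 60.])) 168 [ 727.1 -211.6] [152.9  43. ] 89.6 z 0.0543
```

```bash
python3 - <<'E'
import cv2,numpy as np
a=cv2.imread('pics/side0.png')[120:350,220:420]; b=cv2.imread('pics/scene0.png')[100:330,190:390]
cv2.imwrite('pics/crops.png',np.hstack([cv2.resize(a,None,fx=2,fy=2.5),cv2.resize(b,None,fx=2,fy=2.5)]))
E
```

```text
(no output)
```

View pics/crops.png

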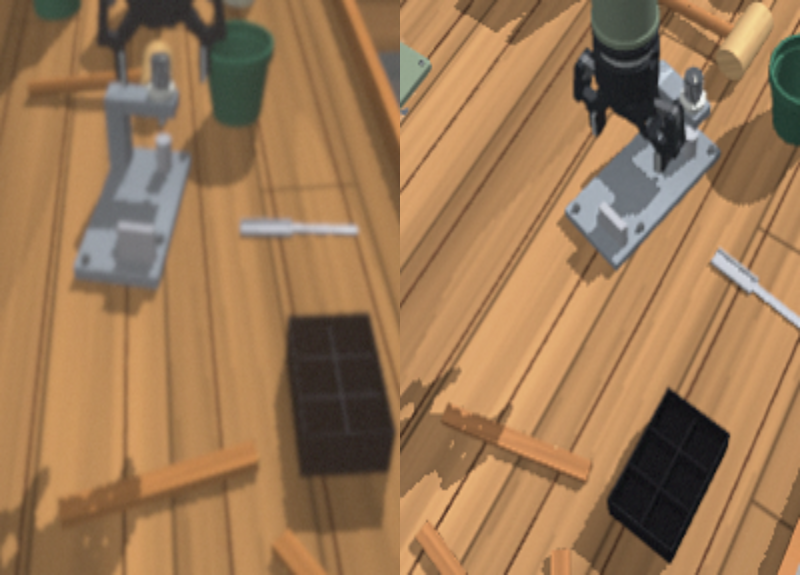

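Measured from depth, with both views agreeing within about 2 mm:
- **Anvil:** (0.571, 0.180).
- **Tail rest:** (0.530, 0.011). It is 174 mm from the anvil, so gauge y points at 76.4°, a yaw of about -13.6°.
- **Slat:** centre (0.553, -0.284), long axis at 12.35°, 219 mm long and 14 mm high.

The slat is 0.62 m from the base and the decoy 0.84 m. The crop shows the slat flat on the bench with a tree shadow over one end. I'll move above it and look with the wrist camera.

```bash
python3 -m handwheel '[[[1,-0.021,-0.284,-0.11,-1.355],[1,-0.021,-0.284,-0.11,-1.355],[1,-0.021,-0.284,-0.11,-1.355],[1,-0.021,-0.284,-0.11,-1.355],[1,-0.021,-0.284,-0.11,-1.355],[1,-0.021,-0.284,-0.11,-1.355],[1,-0.021,-0.284,-0.11,-1.355],[1,-0.021,-0.284,-0.11,-1.355],[1,-0.021,-0.284,-0.11,-1.355],[1,-0.021,-0.284,-0.11,-1.355],[1,-0.021,-0.284,-0.11,-1.355],[1,-0.021,-0.284,-0.11,-1.355],[1,-0.021,-0.284,-0.11,-1.355],[1,-0.021,-0.284,-0.11,-1.355]]]' 40
cat > w.py <<'E'
import sys
from h import *
s=telemetry.observe(); tc=np.array(s['tcp_pos']); M=R.from_rotvec(s['orientation']).as_matrix()
print('tcp',tc.round(4),'xyaw',np.arctan2(M[1,0],M[0,0]).round(4),'tz',M[:,2].round(4),'q',s['q'].round(3),'F',s['contact_force'].round(1))
p,d,m,T=grab('wrist'); cv2.imwrite(f'pics/{sys.argv[1]}.png',p[:,:,::-1]); np.savez(sys.argv[1]+'.npz',p=p,d=d,T=T)
C=cloud(d,m,T)
k=((C[...,2]>.008)&(C[...,2]<.022)&(d>0)&(np.hypot(C[...,0]-.553,C[...,1]+.284)<.14)).astype(np.uint8)
N,L,st,_=cv2.connectedComponentsWithStats(k)
for i in range(1,N):
    if st[i,4]>300:
        c,sz,a=cv2.minAreaRect(C[L==i][:,:2].astype(np.float32)*1000); print(st[i],np.round(c,1),np.round(sz,1),round(a,1),C[L==i][:,2].mean().round(4))
E
python3 w.py w1
```

```text
time_s: 1.32
tcp_pos: [0.5533, -0.2837, 0.1311]
orientation: [-2.449, 1.965, 0.003]
contact_force: [-1.2, 1.0, -0.2]
width: 0.0854
tcp [ 0.5533 -0.2837  0.1311] xyaw -1.3526 tz [-5.e-04  2.e-03 -1.e+00] q [-6.140e-01  4.110e-01  1.519e+00  1.000e-03  1.213e+00  7.380e-01] F [-1.2  1.  -0.2]
[455  43  26  31 337] [ 672.8 -354.2] [21.6  9.6] 37.1 0.0133
[ 313   45   35  279 8700] [ 550.6 -282.7] [220.   24.1] 12.3 0.0142
```

View pics/w1.png

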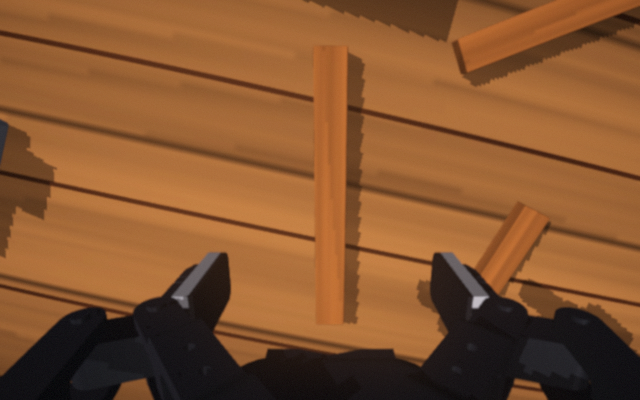

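The wrist picture shows the whole slat (columns 313–348, rows 45–324) midway between the fingers. It measures 220 × 24 mm, centred at (0.5506, -0.2827) at 12.3°. Next I descend and grip.

```bash
python3 -m handwheel '[[[1,-0.0027,0.001,-0.04,0],[1,-0.0027,0.001,-0.08,0],[1,-0.0027,0.001,-0.105,0],[1,-0.0027,0.001,-0.119,0],[1,-0.0027,0.001,-0.119,0],[0,-0.0027,0.001,-0.119,0],[0,-0.0027,0.001,-0.119,0],[0,-0.0027,0.001,-0.119,0],[0,-0.0027,0.001,-0.119,0],[0,-0.0027,0.001,-0.119,0],[0,-0.0027,0.001,-0.119,0],[0,-0.0027,0.001,-0.119,0],[0,-0.0027,0.001,-0.119,0],[0,-0.0027,0.001,-0.119,0]]]' 50
```

```text
time_s: 2.53
tcp_pos: [0.552, -0.2836, 0.0142]
orientation: [-2.449, 1.966, -0.003]
contact_force: [-0.7, -0.0, 6.7]
width: 0.0224
```

```bash
python3 -m handwheel '[[[0,0,0,0.02,0],[0,0,0,0.05,0],[0,0,0,0.085,0],[0,0,0.01,0.12,0.02],[0,-0.002,0.035,0.14,0.12],[0,-0.004,0.07,0.14,0.24],[0,-0.006,0.105,0.14,0.36],[0,-0.008,0.14,0.14,0.48],[0,-0.01,0.175,0.14,0.6],[0,-0.012,0.21,0.14,0.72],[0,-0.014,0.245,0.14,0.84],[0,-0.015,0.275,0.14,0.96],[0,-0.016,0.3,0.14,1.06],[0,-0.016,0.312,0.14,1.11],[0,-0.016,0.318,0.14,1.118],[0,-0.016,0.318,0.14,1.118],[0,-0.016,0.318,0.14,1.118]]]' 50
cat > v.py <<'E'
import sys
from h import *
s=telemetry.observe(); tc=np.array(s['tcp_pos']); M=R.from_rotvec(s['orientation']).as_matrix()
print('tcp',tc.round(4),'xyaw',np.arctan2(M[1,0],M[0,0]).round(4),'q',s['q'].round(3),'w',s['width'],'F',s['contact_force'].round(1))
G=np.array([.5713,.1803]); gy=np.array([.2351,.9720]); gx=np.array([.972,-.2351]); S=tc[2]
for n in ('side','scene','wrist'):
    p,d,m,T=grab(n); np.savez(n+sys.argv[1]+'.npz',p=p,d=d,T=T); cv2.imwrite(f'pics/{n}{sys.argv[1]}.png',p[:,:,::-1])
    C=cloud(d,m,T); hsv=cv2.cvtColor(p,cv2.COLOR_RGB2HSV); q=C[...,:2]-G
    X,Y=q@gx,q@gy
    k=(abs(X)<.035)&(Y>-.30)&(Y<.05)&(C[...,2]>.045)&(C[...,2]<.2)&(d>0)&(hsv[...,1]>85)&(hsv[...,0]>5)&(hsv[...,0]<25)
    k=cv2.morphologyEx(k.astype(np.uint8),cv2.MORPH_OPEN,np.ones((2,2)))>0
    if k.sum()<20: print(n,'none',k.sum()); continue
    x,y,z=X[k],Y[k],C[...,2][k]; print(n,k.sum(),'y',y.min().round(4),y.max().round(4),'x mid by y bins / ztop:')
    for a in np.arange(-.28,.04,.03):
        b=(y>=a)&(y<a+.03)
        if b.sum()>8: print('  %.3f x[%.4f %.4f] z95 %.4f zmed %.4f'%(a+.015,x[b].min(),x[b].max(),np.percentile(z[b],95),np.median(z[b])))
E
python3 v.py 2
```

```text
time_s: 3.95
tcp_pos: [0.536, 0.034, 0.1541]
orientation: [-3.118, 0.369, -0.001]
contact_force: [-0.4, -0.8, -0.3]
width: 0.0222
tcp [0.536  0.034  0.1541] xyaw -0.2357 q [-0.099  0.216  1.723  0.002  1.201  0.136] w 0.022190324567985576 F [-0.4 -0.8 -0.3]
side 375 y -0.9681 -0.0435 x mid by y bins / ztop:
  -0.265 x[-0.0072 0.0143] z95 0.1560 zmed 0.1524
  -0.235 x[-0.0069 0.0142] z95 0.1558 zmed 0.1541
  -0.205 x[-0.0069 0.0142] z95 0.1560 zmed 0.1543
  -0.175 x[-0.0080 0.0428] z95 0.1978 zmed 0.1547
  -0.145 x[-0.0097 0.0426] z95 0.2024 zmed 0.1549
  -0.115 x[-0.0069 0.0012] z95 0.1559 zmed 0.1548
  -0.055 x[0.0069 0.0145] z95 0.1563 zmed 0.1547
scene 499 y -0.2633 0.0298 x mid by y bins / ztop:
  -0.265 x[-0.0067 0.0133] z95 0.1547 zmed 0.1522
  -0.235 x[-0.0080 0.0137] z95 0.1549 zmed 0.1523
  -0.205 x[-0.0615 0.0132] z95 0.1546 zmed 0.1523
  -0.175 x[-0.0522 0.0193] z95 0.1786 zmed 0.1530
  -0.145 x[-0.0514 0.0597] z95 0.2401 zmed 0.1526
  -0.085 x[-0.0067 0.0129] z95 0.1554 zmed 0.1518
  -0.055 x[-0.0074 0.0130] z95 0.1548 zmed 0.1524
wrist 21632 y -0.3172 -0.0092 x mid by y bins / ztop:
  -0.265 x[-0.0975 0.0748] z95 0.0012 zmed 0.0001
  -0.205 x[-0.0125 0.0541] z95 0.1550 zmed 0.1542
  -0.175 x[-0.0130 0.0230] z95 0.1551 zmed 0.1542
  -0.145 x[-0.0346 0.0347] z95 0.1856 zmed 0.1544
  -0.115 x[-0.0131 0.0234] z95 0.1552 zmed 0.1542
  -0.085 x[-0.0129 0.0235] z95 0.1553 zmed 0.1542
  -0.055 x[-0.0130 0.0235] z95 0.1553 zmed 0.1542
  -0.025 x[0.0227 0.0236] z95 0.0192 zmed 0.0185
```

View pics/side2.png

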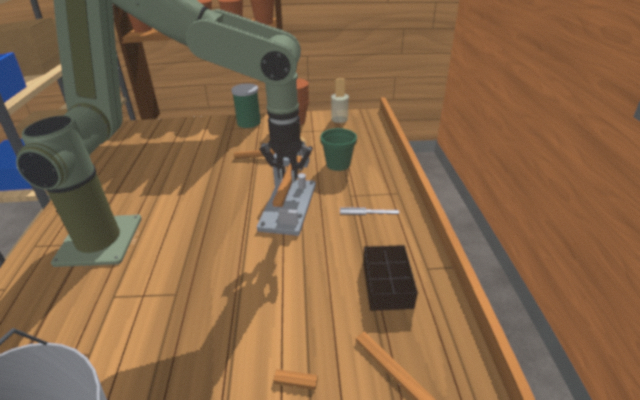

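```bash
python3 - <<'E'
from h import *
G=np.array([.5713,.1803]); gy=np.array([.2351,.9720]); gx=np.array([.972,-.2351])
for n,lo,hi in (('wrist2',.149,.158),('scene2',.147,.158),('side2',.149,.158)):
    f=np.load(n+'.npz'); m=camera_model(n[:-1]); C=cloud(f['d'],m,f['T']); q=C[...,:2]-G; X,Y=q@gx,q@gy; hsv=cv2.cvtColor(f['p'],cv2.COLOR_RGB2HSV)
    k=(C[...,2]>lo)&(C[...,2]<hi)&(abs(X)<.03)&(Y<.0)&(Y>-.35)&(hsv[...,1]>90)&(f['d']>0)
    c,s,a=cv2.minAreaRect(np.c_[X[k],Y[k]].astype(np.float32)*1000); print(n,k.sum(),np.round(c,1),np.round(s,1),round(a,2),'z',np.median(C[...,2][k]))
# spindle and anvil heights near the axis, in starting views
for n in ('scene','side'):
    f=np.load(n+'0.npz'); C=cloud(f['d'],camera_model(n),f['T']); q=C[...,:2]-G; k=(np.hypot(q@gx,q@gy)<.016)&(f['d']>0)
    print(n,np.histogram(C[...,2][k],np.arange(.015,.18,.005)))
E
```

```text
wrist2 20774 [  -4.5 -120.4] [ 48.7 148.7] 7.62 z 0.15419226712803202
scene2 451 [  -5.6 -152.3] [ 37.7 221.4] 0.26 z 0.15271197496255107
side2 342 [   1.1 -152.4] [220.2  26.6] 89.94 z 0.15442195171681528
scene (array([22,  8,  7,  7,  7,  7,  5,  3, 27,  8,  0,  0,  0,  0,  0,  0,  0,
        0,  0,  0,  2,  4,  3, 21, 11,  8, 13,  7, 11,  9, 30, 36]), array([0.015, 0.02 , 0.025, 0.03 , 0.035, 0.04 , 0.045, 0.05 , 0.055,
       0.06 , 0.065, 0.07 , 0.075, 0.08 , 0.085, 0.09 , 0.095, 0.1  ,
       0.105, 0.11 , 0.115, 0.12 , 0.125, 0.13 , 0.135, 0.14 , 0.145,
       0.15 , 0.155, 0.16 , 0.165, 0.17 , 0.175]))
side (array([20, 11, 10, 10, 10, 11, 10, 10, 27, 11,  0,  0,  0,  2,  6,  1,  0,
        3,  1,  4,  4,  5,  4, 20, 11, 12, 18, 15, 17, 15, 17, 39]), array([0.015, 0.02 , 0.025, 0.03 , 0.035, 0.04 , 0.045, 0.05 , 0.055,
       0.06 , 0.065, 0.07 , 0.075, 0.08 , 0.085, 0.09 , 0.095, 0.1  ,
       0.105, 0.11 , 0.115, 0.12 , 0.125, 0.13 , 0.135, 0.14 , 0.145,
       0.15 , 0.155, 0.16 , 0.165, 0.17 , 0.175]))
```

Both views put the held slat at gauge (1, -152) mm, aligned within 0.3° and level, with its underside at TCP z minus 14 mm. The spindle face is about 80–85 mm up. I'll descend to 2.5 mm clearance and slide in 55 mm.

```bash
python3 -m handwheel '[[[0,0,0,-0.03,0],[0,0,0,-0.06,0],[0,0,0,-0.0775,0],[0,0,0,-0.0775,0],[0,0.001,0.004,-0.0775,0],[0,0.003,0.012,-0.0775,0],[0,0.005,0.02,-0.0775,0],[0,0.0066,0.028,-0.0775,0],[0,0.0087,0.037,-0.0775,0],[0,0.0108,0.046,-0.0775,0],[0,0.0122,0.0515,-0.0775,0],[0,0.0127,0.0535,-0.0775,0],[0,0.0127,0.0535,-0.0775,0],[0,0.0127,0.0535,-0.0775,0]]]' 50
python3 v.py 3
```

```text
time_s: 5.27
tcp_pos: [0.5487, 0.0869, 0.0766]
orientation: [-3.118, 0.37, -0.001]
contact_force: [-0.8, 0.2, -0.4]
width: 0.0225
tcp [0.5487 0.0869 0.0766] xyaw -0.2365 q [0.    0.358 1.726 0.002 1.057 0.236] w 0.0224631742298389 F [-0.8  0.2 -0.4]
side 331 y -0.9681 0.1315 x mid by y bins / ztop:
  -0.205 x[-0.0071 0.0141] z95 0.0827 zmed 0.0792
  -0.175 x[-0.0060 0.0140] z95 0.0829 zmed 0.0801
  -0.145 x[-0.0054 0.0143] z95 0.0817 zmed 0.0794
  -0.115 x[-0.0076 0.0416] z95 0.1239 zmed 0.0786
  -0.085 x[-0.0124 0.0377] z95 0.1241 zmed 0.0782
  -0.055 x[-0.0045 0.0027] z95 0.0794 zmed 0.0767
  0.005 x[0.0028 0.0137] z95 0.0810 zmed 0.0741
scene 377 y -0.5691 0.0542 x mid by y bins / ztop:
  -0.205 x[-0.0058 0.0133] z95 0.0827 zmed 0.0795
  -0.175 x[-0.0114 0.0138] z95 0.0812 zmed 0.0778
  -0.145 x[-0.0119 0.0135] z95 0.0804 zmed 0.0771
  -0.115 x[-0.0123 0.0203] z95 0.1066 zmed 0.0767
  -0.085 x[-0.0116 0.0547] z95 0.1153 zmed 0.0742
  -0.025 x[-0.0058 0.0147] z95 0.0769 zmed 0.0738
  0.005 x[-0.0062 0.0126] z95 0.0754 zmed 0.0694
wrist 17129 y -0.2308 -0.0126 x mid by y bins / ztop:
  -0.175 x[0.0138 0.0160] z95 0.0398 zmed 0.0224
  -0.145 x[-0.0189 0.0159] z95 0.0801 zmed 0.0791
  -0.115 x[-0.0132 0.0344] z95 0.0798 zmed 0.0785
  -0.085 x[-0.0279 0.0345] z95 0.1005 zmed 0.0776
  -0.055 x[-0.0133 0.0156] z95 0.0777 zmed 0.0766
  -0.025 x[-0.0133 0.0154] z95 0.0769 zmed 0.0757
```

The slat has gone about 1.6° nose-down in the grip: its top is 79.1 mm up at y -145 and 75.7 mm at y -25. It probably brushed the spindle. Seating it should level it, so I'll set it down with a light grip, release, lift and measure.

```bash
python3 -m handwheel '[[[0,0,0,-0.001,0],[0,0,0,-0.002,0],[0,0,0,-0.0025,0],[0,0,0,-0.0025,0],[0,0,0,-0.0025,0]]]' 20
python3 -m handwheel '[[[0.3,0,0,0,0],[0.4,0,0,0,0],[0.6,0,0,0,0],[0.8,0,0,0,0],[1,0,0,0,0],[1,0,0,0,0],[1,0,0,0,0],[1,0,0,0,0]]]' 20
python3 -m handwheel '[[[1,0,0,0.02,0],[1,-0.01,-0.04,0.05,0],[1,-0.02,-0.07,0.085,0],[1,-0.02,-0.08,0.12,0],[1,-0.02,-0.08,0.13,0],[1,-0.02,-0.08,0.13,0]]]' 20
python3 v.py 4 | grep -v none
python3 - <<'E'
import cv2,numpy as np
a=cv2.imread('pics/side4.png')[120:250,230:350]; b=cv2.imread('pics/scene4.png')[100:230,260:380]
cv2.imwrite('pics/c4.png',np.hstack([cv2.resize(a,None,fx=3.3,fy=4),cv2.resize(b,None,fx=3.3,fy=4)]))
E
```

```text
time_s: 5.83
tcp_pos: [0.549, 0.0861, 0.0744]
orientation: [-3.118, 0.372, -0.002]
contact_force: [-1.2, -1.5, 3.1]
width: 0.0226
time_s: 6.5
tcp_pos: [0.549, 0.0861, 0.0744]
orientation: [-3.118, 0.372, -0.002]
contact_force: [-0.7, -0.1, -0.2]
width: 0.0853
time_s: 7.0
tcp_pos: [0.5326, 0.0042, 0.2105]
orientation: [-3.118, 0.376, -0.02]
contact_force: [1.3, -0.6, -0.2]
width: 0.0856
tcp [0.5326 0.0042 0.2105] xyaw -0.2399 q [-0.156  0.137  1.69   0.002  1.301  0.084] w 0.08564445101556763 F [ 1.3 -0.6 -0.2]
side 436 y -0.9681 0.1185 x mid by y bins / ztop:
  -0.205 x[-0.0077 0.0146] z95 0.0753 zmed 0.0721
  -0.175 x[-0.0058 0.0145] z95 0.0759 zmed 0.0740
  -0.145 x[-0.0057 0.0148] z95 0.0761 zmed 0.0741
  -0.115 x[-0.0045 0.0147] z95 0.0758 zmed 0.0737
  -0.085 x[-0.0039 0.0150] z95 0.0757 zmed 0.0738
  -0.055 x[-0.0038 0.0148] z95 0.0758 zmed 0.0738
  -0.025 x[-0.0047 0.0144] z95 0.0757 zmed 0.0736
  0.005 x[-0.0052 0.0144] z95 0.0757 zmed 0.0734
scene 510 y -0.5691 0.0576 x mid by y bins / ztop:
  -0.205 x[-0.0066 0.0140] z95 0.0753 zmed 0.0714
  -0.175 x[-0.0094 0.0147] z95 0.0747 zmed 0.0719
  -0.145 x[-0.0060 0.0141] z95 0.0744 zmed 0.0726
  -0.115 x[-0.0099 0.0137] z95 0.0746 zmed 0.0718
  -0.085 x[-0.0092 0.0144] z95 0.0755 zmed 0.0714
  -0.055 x[-0.0091 0.0129] z95 0.0757 zmed 0.0717
  -0.025 x[-0.0096 0.0136] z95 0.0751 zmed 0.0712
  0.005 x[-0.0080 0.0132] z95 0.0741 zmed 0.0694
wrist 7069 y -0.2339 -0.0359 x mid by y bins / ztop:
  -0.235 x[-0.0144 0.0141] z95 0.0013 zmed 0.0004
  -0.205 x[-0.0125 0.0149] z95 0.0753 zmed 0.0742
  -0.175 x[-0.0128 0.0138] z95 0.0754 zmed 0.0743
  -0.145 x[-0.0127 0.0135] z95 0.0754 zmed 0.0742
  -0.115 x[-0.0124 0.0140] z95 0.0755 zmed 0.0742
  -0.085 x[-0.0121 0.0138] z95 0.0754 zmed 0.0743
  -0.055 x[-0.0123 0.0135] z95 0.0754 zmed 0.0743
  -0.025 x[-0.0122 0.0132] z95 0.0752 zmed 0.0741
```

View pics/c4.png

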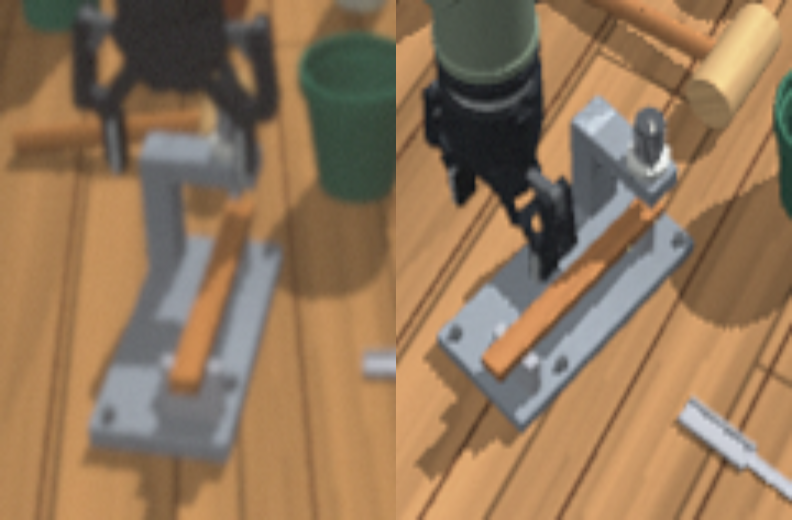

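The crop shows the slat level across the rest and anvil. Its top is at 74.2 mm along the whole length, so the underside is at 60 mm, and it sits about 0.5 mm off centre in x. Next I go above the thimble and wind the wrist back to yaw +2.6 for one long clockwise turn.

```bash
python3 -m handwheel '[[[1,0,0,0.03,0.12],[1,0,0,0.05,0.24],[1,0.005,0.02,0.05,0.36],[1,0.01,0.05,0.05,0.48],[1,0.018,0.08,0.05,0.6],[1,0.025,0.11,0.05,0.72],[1,0.03,0.14,0.05,0.84],[1,0.035,0.16,0.05,0.96],[1,0.0386,0.1761,0.05,1.08],[1,0.0386,0.1761,0.05,1.2],[1,0.0386,0.1761,0.05,1.32],[1,0.0386,0.1761,0.05,1.44],[1,0.0386,0.1761,0.05,1.56],[1,0.0386,0.1761,0.05,1.68],[1,0.0386,0.1761,0.05,1.8],[1,0.0386,0.1761,0.05,1.92],[1,0.0386,0.1761,0.05,2.04],[1,0.0386,0.1761,0.05,2.16],[1,0.0386,0.1761,0.05,2.28],[1,0.0386,0.1761,0.05,2.4]]]' 40
python3 -m handwheel '[[[1,0,0,0,0.12],[1,0,0,0,0.24],[1,0,0,0,0.36],[1,0,0,0,0.44],[1,0,0,0,0.44]]]'
cat > t.py <<'E'
import sys
from h import *
s=telemetry.observe(); tc=np.array(s['tcp_pos']); M=R.from_rotvec(s['orientation']).as_matrix()
print('t',s['time_s'],'tcp',tc.round(4),'xyaw',np.arctan2(M[1,0],M[0,0]).round(4),'tz',M[:,2].round(4),'q',s['q'].round(3),'F',s['contact_force'].round(1),'T',s['ft_torque'].round(3),'w',s['width'])
p,d,m,T=grab('wrist'); cv2.imwrite(f'pics/w{sys.argv[1]}.png',p[:,:,::-1]); C=cloud(d,m,T)
k=(abs(C[...,2]-.171)<.006)&(d>0)&(np.hypot(C[...,0]-.5712,C[...,1]-.1803)<.03)
if k.sum()>20:
    v,u=np.nonzero(k); print('drum px',u.mean(),v.mean(),k.sum(),C[k].mean(0).round(4),cv2.minEnclosingCircle(C[k][:,:2].astype(np.float32)*1000))
E
python3 t.py 5
```

```text
time_s: 8.82
tcp_pos: [0.5654, 0.183, 0.2505]
orientation: [-1.465, -2.773, 0.008]
contact_force: [-0.4, 0.7, 0.1]
width: 0.0856
time_s: 9.23
tcp_pos: [0.5639, 0.1835, 0.2475]
orientation: [-0.82, -3.024, 0.013]
contact_force: [0.9, 0.3, -0.1]
width: 0.0852
t 9.2333 tcp [0.5639 0.1835 0.2475] xyaw 2.6117 tz [-0.0106 -0.0057 -0.9999] q [ 0.171  0.248  1.48  -0.004  1.425 -2.44 ] F [ 0.9  0.3 -0.1] T [-0.023 -0.069 -0.03 ] w 0.08520386043356817
drum px 320.8072289156627 219.11244979919678 1494 [0.5677 0.1829 0.1718] ((568.2996826171875, 183.93374633789062), 14.70991325378418)
```

View pics/w5.png

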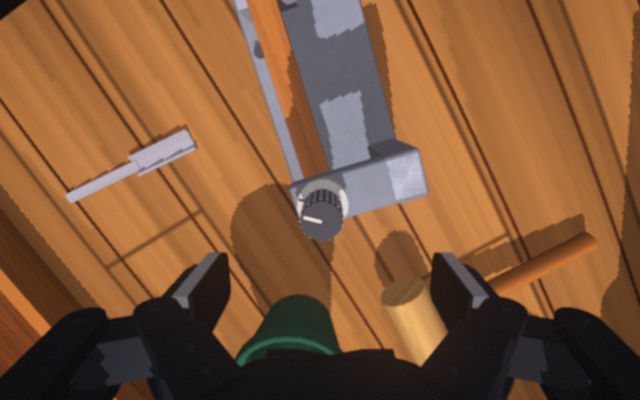

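The wrist view shows the drum at (321,219) with its white index mark, clear of the fingers. The arm hasn't settled on its target yet, so I'll correct, let it settle closer in, and measure the drum once more.

```bash
python3 -m handwheel '[[[1,0.0073,-0.0032,-0.01,0],[1,0.0073,-0.0032,-0.02,0],[1,0.0073,-0.0032,-0.0275,0],[1,0.0073,-0.0032,-0.0275,0],[1,0.0073,-0.0032,-0.0275,0],[1,0.0073,-0.0032,-0.0275,0]]]'
python3 t.py 6
```

```text
time_s: 9.78
tcp_pos: [0.5714, 0.1802, 0.2202]
orientation: [-0.825, -3.022, 0.013]
contact_force: [0.8, 0.7, -0.2]
width: 0.0853
t 9.7833 tcp [0.5714 0.1802 0.2202] xyaw 2.6083 tz [-0.0102 -0.0056 -0.9999] q [ 0.163  0.282  1.495 -0.004  1.375 -2.444] F [ 0.8  0.7 -0.2] T [-0.003 -0.04  -0.038] w 0.08528250151547652
drum px 334.11024033437826 232.03239289446185 1914 [0.5677 0.1828 0.1718] ((568.3596801757812, 184.10946655273438), 14.959753036499023)
```

```bash
python3 - <<'E'
from h import *
s=telemetry.observe(); p,d,m,T=grab('wrist'); C=cloud(d,m,T); M=R.from_rotvec(s['orientation']).as_matrix()
k=(abs(C[...,2]-.1715)<.003)&(d>0)&(np.hypot(C[...,0]-.57,C[...,1]-.181)<.03)
P=(C[k]-s['tcp_pos'])@M; print('drum in tool',P.mean(0).round(4),P.min(0).round(4),P.max(0).round(4)); v,u=np.nonzero(k); print(u.min(),u.max(),v.min(),v.max(),d[k].mean())
print('tool pt in cam px of axis at depth:'); 
V=np.linalg.inv(np.array(m['hand_eye']))@np.array([0,0,.048,1]); print(V, m['cx']+m['fx']*V[0]/-V[2], m['cy']-m['fy']*V[1]/-V[2], np.array(m['hand_eye']).round(4)[:3,3])
E
```

```text
drum in tool [0.0044 0.001  0.0487] [-0.0097 -0.0126  0.0465] [0.0187 0.0159 0.0523]
310 359 208 256 0.19223289
tool pt in cam px of axis at depth:
[-0.00181238 -0.01734087 -0.19125686  1.        ] 326.7578601761801 231.08085777025505 [ 0.0018 -0.0674 -0.1318]
```

The hand-eye x offset reads +1.8 mm now and -1.8 mm at the start, which is the stated calibration uncertainty. The finger midline, about column 330, is the better reference. By that the drum is about 2 mm off along the jaw axis, so I'll shift by (-1.5, +1.4) mm, descend and close.

```bash
python3 -m handwheel '[[[1,-0.0015,0.0014,-0.03,0],[1,-0.0015,0.0014,-0.055,0],[1,-0.0015,0.0014,-0.066,0],[1,-0.0015,0.0014,-0.066,0],[0.35,-0.0015,0.0014,-0.066,0],[0.2,-0.0015,0.0014,-0.066,0],[0,-0.0015,0.0014,-0.066,0],[0,-0.0015,0.0014,-0.066,0],[0,-0.0015,0.0014,-0.066,0],[0,-0.0015,0.0014,-0.066,0],[0,-0.0015,0.0014,-0.066,0],[0,-0.0015,0.0014,-0.066,0]]]' 30
python3 -m handwheel '[[[0,0,0,0,-0.05],[0,0,0,0,-0.12],[0,0,0,0,-0.2],[0,0,0,0,-0.2]]]' 30
python3 -c "
from bench import telemetry;s=telemetry.observe();print(s['contact_force'],s['ft_torque'],s['q'])"
```

```text
time_s: 10.88
tcp_pos: [0.5696, 0.1829, 0.1569]
orientation: [-0.825, -3.023, 0.009]
contact_force: [-4.9, 2.6, 5.7]
width: 0.027
time_s: 11.22
tcp_pos: [0.5694, 0.183, 0.157]
orientation: [-1.124, -2.924, 0.008]
contact_force: [-0.1, 0.2, -0.9]
width: 0.0269
[-0.06697063  0.23198851 -0.90817716] [ 0.10289433  0.07603076 -0.04810203] [ 1.66142193e-01  3.40831836e-01  1.55690138e+00  5.36304245e-04
  1.25429553e+00 -2.24158085e+00]
```

The drum is gripped at 27 mm with small forces, so I turn on clockwise.

```bash
python3 -m handwheel '[[[0,0,0,0,-0.1],[0,0,0,0,-0.2],[0,0,0,0,-0.3],[0,0,0,0,-0.4],[0,0,0,0,-0.5],[0,0,0,0,-0.6],[0,0,0,0,-0.7],[0,0,0,0,-0.8],[0,0,0,0,-0.9],[0,0,0,0,-1.0],[0,0,0,0,-1.1],[0,0,0,0,-1.2],[0,0,0,0,-1.2]]]' 30
python3 t.py 7
python3 -m handwheel '[[[0,0,0,0,-0.1],[0,0,0,0,-0.2],[0,0,0,0,-0.3],[0,0,0,0,-0.4],[0,0,0,0,-0.5],[0,0,0,0,-0.6],[0,0,0,0,-0.7],[0,0,0,0,-0.8],[0,0,0,0,-0.9],[0,0,0,0,-1.0],[0,0,0,0,-1.1],[0,0,0,0,-1.2],[0,0,0,0,-1.2]]]' 30
python3 t.py 8
```

```text
time_s: 12.3
tcp_pos: [0.5692, 0.1839, 0.157]
orientation: [-2.576, -1.778, -0.003]
contact_force: [0.2, 2.8, -0.9]
width: 0.0267
t 12.3 tcp [0.5692 0.1839 0.157 ] xyaw 1.2079 tz [-0.005   0.0106 -0.9999] q [ 0.162  0.336  1.564  0.012  1.245 -1.05 ] F [ 0.2  2.8 -0.9] T [ 0.353  0.059 -0.064] w 0.026700049302079615
drum px 329.1475279106858 280.48006379585325 5016 [0.5649 0.185  0.1717] ((561.113525390625, 185.67813110351562), 26.183948516845703)
time_s: 13.43
tcp_pos: [0.5699, 0.1843, 0.157]
orientation: [-3.132, -0.02, -0.015]
contact_force: [2.2, 2.7, -4.6]
width: 0.0267
t 13.4333 tcp [0.5699 0.1843 0.157 ] xyaw 0.0126 tz [ 0.0097  0.0097 -0.9999] q [0.164 0.329 1.573 0.008 1.229 0.149] F [ 2.2  2.7 -4.6] T [ 0.499 -0.312 -0.063] w 0.026709880116050314
drum px 331.24236947791167 280.46004016064256 4980 [0.5685 0.1875 0.1717] ((569.1982421875, 191.06039428710938), 26.039119720458984)
```

```bash
python3 -m handwheel '[[[0,0,0,0,-0.1],[0,0,0,0,-0.2],[0,0,0,0,-0.3],[0,0,0,0,-0.4],[0,0,0,0,-0.5],[0,0,0,0,-0.6],[0,0,0,0,-0.7],[0,0,0,0,-0.8],[0,0,0,0,-0.9],[0,0,0,0,-1.0],[0,0,0,0,-1.1],[0,0,0,0,-1.2],[0,0,0,0,-1.2]]]' 30
python3 t.py 9
python3 -m handwheel '[[[0,0,0,0,-0.1],[0,0,0,0,-0.2],[0,0,0,0,-0.3],[0,0,0,0,-0.4],[0,0,0,0,-0.5],[0,0,0,0,-0.6],[0,0,0,0,-0.7],[0,0,0,0,-0.8],[0,0,0,0,-0.9],[0,0,0,0,-1.0],[0,0,0,0,-1.1]]]' 30
python3 t.py 10
```

```text
time_s: 14.57
tcp_pos: [0.5706, 0.1839, 0.157]
orientation: [-2.606, 1.749, -0.023]
contact_force: [3.4, 0.9, -4.2]
width: 0.0267
t 14.5667 tcp [0.5706 0.1839 0.157 ] xyaw -1.1824 tz [ 0.014  -0.0058 -0.9999] q [ 0.172  0.33   1.571 -0.009  1.228  1.357] F [ 3.4  0.9 -4.2] T [ 0.301 -0.423 -0.038] w 0.02668857707799102
drum px 331.30874647319627 280.42825473599356 4962 [0.5714 0.1851 0.1717] ((574.8972778320312, 185.70855712890625), 25.826351165771484)
time_s: 15.53
tcp_pos: [0.5705, 0.1831, 0.157]
orientation: [1.311, -2.848, 0.024]
contact_force: [0.1, -0.8, -2.8]
width: 0.0272
t 15.5333 tcp [0.5705 0.1831 0.157 ] xyaw -2.2792 tz [ 9.000e-04 -1.640e-02 -9.999e-01] q [ 0.175  0.339  1.559 -0.017  1.245  2.459] F [ 0.1 -0.8 -2.8] T [ 0.203 -0.304  0.102] w 0.02720422175972129
drum px 330.17304656669296 280.276637726914 5068 [0.5708 0.182  0.1717] ((573.9237060546875, 179.37786865234375), 27.006393432617188)
```

```bash
python3 -m handwheel '[[[0.4,0,0,0,0],[0.7,0,0,0,0],[1,0,0,0,0],[1,0,0,0,0],[1,0,0,0,0],[1,0,0,0,0],[1,0,0,0.03,0],[1,0,0,0.065,0],[1,0,0,0.1,0],[1,0,-0.03,0.13,0],[1,0,-0.06,0.13,0],[1,0,-0.06,0.13,0]]]'
python3 - <<'E'
from h import *
f=[cv2.imread(f'pics/w{i}.png')[190:390,230:430] for i in (7,8,9,10)]
o=[]
for n in ('side','scene'):
    p,d,m,T=grab(n); cv2.imwrite(f'pics/{n}9.png',p[:,:,::-1]); np.savez(n+'9.npz',p=p,d=d,T=T)
    c=p[120:200,265:335] if n=='side' else p[105:185,300:370]; o.append(cv2.resize(c[:,:,::-1],(400,400)))
cv2.imwrite('pics/c9.png',np.vstack([np.hstack(f),np.hstack(o)]))
E
```

```text
time_s: 16.58
tcp_pos: [0.5724, 0.1191, 0.2908]
orientation: [1.303, -2.857, 0.032]
contact_force: [-0.1, -0.5, -0.6]
width: 0.0857
```

View pics/c9.png

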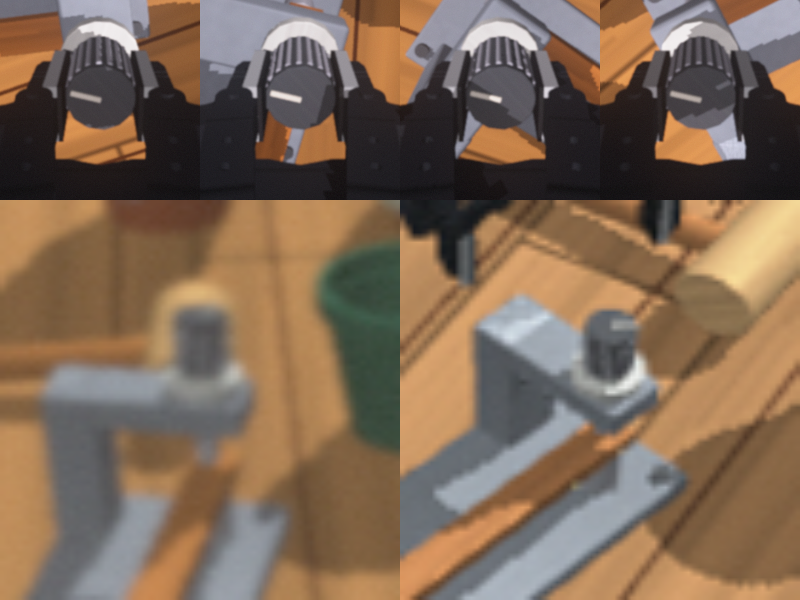

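In the four wrist crops the drum's index mark holds the same angle relative to the fingers, so the drum followed the full 4.9 rad. Closing needs at most 3.14 rad, so the ratchet slipped at least 1.7 rad. The side crop shows the spindle down on the slat. One last numeric check of the slat's pose, then sign-off.

```bash
cat > e.py <<'E'
from h import *
G=np.array([.5713,.1803]); gy=np.array([.2351,.9720]); gx=np.array([.972,-.2351])
for n in ('side','scene'):
    f=np.load(n+'9.npz'); C=cloud(f['d'],camera_model(n),f['T']); q=C[...,:2]-G; X,Y=q@gx,q@gy; hsv=cv2.cvtColor(f['p'],cv2.COLOR_RGB2HSV)
    k=(C[...,2]>.066)&(C[...,2]<.08)&(abs(X)<.03)&(Y<.05)&(Y>-.25)&(hsv[...,1]>90)&(f['d']>0)
    A=np.c_[X[k],Y[k],np.ones(k.sum())]; t=C[...,2][k]>.0715
    print(n,cv2.minAreaRect(A[:,:2].astype(np.float32)*1000),'plane dz/dy,dz/dx',np.linalg.lstsq(A[t],C[...,2][k][t],rcond=None)[0].round(4)[[1,0]],'zmed',np.median(C[...,2][k][t]))
    g=np.load(n+'0.npz'); D=np.abs(f['p'].astype(int)-g['p']).max(2)>40
    for nm,b in dict(widger=(.60,.78,-.02,.06),punnet=(.67,.84,-.30,-.12),pot=(.64,.76,.22,.35),offcut=(.49,.59,-.49,-.39)).items():
        C0=cloud(g['d'],camera_model(n),g['T']); kk=(C0[...,0]>b[0])&(C0[...,0]<b[1])&(C0[...,1]>b[2])&(C0[...,1]<b[3]); print('  ',nm,'changed px frac',(D&kk).sum()/max(kk.sum(),1))
s=telemetry.observe(); print(s['contact_force'].round(2),s['time_s'])
E
python3 e.py
```

```text
side ((2.819655418395996, -97.74116516113281), (222.97647094726562, 24.470409393310547), 89.71698760986328) plane dz/dy,dz/dx [ 0.     -0.0038] zmed 0.07420854089272638
   widger changed px frac 0.26739752144899903
   punnet changed px frac 0.0
   pot changed px frac 0.0
   offcut changed px frac 0.0
scene ((0.8785486221313477, -98.65038299560547), (220.04080200195312, 26.45102310180664), 89.91643524169922) plane dz/dy,dz/dx [-0.0017  0.0157] zmed 0.07331745045421945
   widger changed px frac 0.39528301886792455
   punnet changed px frac 0.0
   pot changed px frac 0.0
   offcut changed px frac 0.0
[-0.24  1.41 -0.71] 16.6833
```

```bash
python3 - <<'E'
import numpy as np,cv2
for n,(a,b,c,d) in dict(side=(200,222,330,410),scene=(190,240,335,405)).items():
    for i in '09':
        h=cv2.cvtColor(np.load(n+i+'.npz')['p'][a:b,c:d],cv2.COLOR_RGB2HSV); v,u=np.nonzero(h[...,1]<60); print(n,i,len(u),u.mean()+c,v.mean()+a)
E
python3 -c "from bench import order; print(order.sign_off())"
```

```text
side 0 304 365.35855263157896 210.91776315789474
side 9 304 365.3881578947368 210.85526315789474
scene 0 312 366.05128205128204 213.76923076923077
scene 9 314 366.1528662420382 213.82165605095543
the job is handed in; nothing more can be done
None
```

The slat is clamped level in the gauge, and I handed the job in at about 16.7 s of the 64 s allowed. No verdict was reported.

**What I did:** I picked up the near slat and slid it in level, then set it down and let go. I turned the thimble clockwise 4.9 rad in one grasp, released it and lifted clear.

**Last checks:**
- **Slat:** its top is 73–74 mm up in the two views, so its underside is at about 60 mm. It is level along its length within 0.1°, 1–3 mm off the centre line, and its end is about 12 mm past the spindle axis.
- **Ratchet:** the drum's index mark stayed fixed relative to the fingers, so the drum followed the whole turn. Closing needs at most 3.14 rad, so it slipped by about 1.7 rad or more. The side view shows the spindle down on the slat.
- **Bystanders:** the offcut, punnet and pot show no changed pixels. I did not check the mallet numerically; in the last picture it lies where it was.

**Checks that failed or disagreed:**
- The slat tilted about 1.6° in the grip while sliding in, but it was level again once set down.
- The wrist camera's calibration gave the drum 4–5 mm from where the fixed cameras did, so I centred on the finger midline instead.
- Wrist torque was too noisy to confirm the slip, and the clamp force was not measured directly.
- The scene view's sideways tilt fit came out at 0.9°, against 0.2° from the side view. It is coarse, at only a few pixels across the slat.
- The widger area showed changed pixels, but the widger's centroid moved by only about 0.1 px, so I put that down to shadow.

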